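Swap the sample tube behind the reagent bottles

TASK

Swap the tube on the grey station: first park the two bottles that stand in the way, the brown one on the orange coaster and the white one on the blue coaster. Then lay the orange-capped tube from behind them in the green tray and lay the blue-capped tube from the yellow tray in its place on the station's tube bed. Last, put both bottles back upright, each just where it stood, and leave the rubber stopper and the red bulb alone.

Things in the scene. Friction and masses are not known exactly. Their poses are not given: they have to be found in the camera images.
- amber_bottle: Brown reagent bottle with black screw cap, upright and closed; round, 60 mm in diameter, 142 mm tall with the cap, to be grasped across the full 60 mm body (straight up to 88 mm; above that it acts as a 60 mm cylinder up to 130 mm); 0.2 to 0.45 kg. Origin: centre of its underside, z up along its axis. Starts on the station in front of the orange-capped tube.
- white_bottle: White plastic reagent bottle with blue cap, upright and closed; round, 58 mm in diameter, 138 mm tall with its wide cap (47 mm), straight-sided up to 100 mm; 0.2 to 0.45 kg. Origin: centre of its underside, z up along its axis. Starts on the station, 100 mm (centres) beside the brown bottle, either side.
- orange_tube: White sample tube with ORANGE screw cap, lying on its side, 33 mm wide, 33 mm high, 112 mm long, 14 g; it does not roll. Origin: centre of its underside; y is the long axis, x across it, z up. Starts on the station's tube bed, about 12 mm behind the two bottles, which stand in the way of a gripper.
- blue_tube: White sample tube with BLUE screw cap, otherwise the same as the orange-capped one (33 x 33 x 112 mm, y the long axis, origin at the centre of its underside). Starts lying in a fixed yellow tray like the green one (floor 5 mm above the worktop, rim 10 mm above the worktop).
- station: Fixed grey plate, 6 mm thick. Origin: on the worktop under the centre of the tube bed; x away from the robot, y left, z up. Plate spans x -110..40, y -120..120 mm. A tube lies in the bed along y at z = 6 mm; white lips (top at z = 11 mm) at its ends (inner faces y = +-69) and back (x = +29), front open. The bottles stand near x = -58, y = +-50 mm, on round inlays.
- green_rest: Fixed green plastic tube tray, 74 x 154 mm outside, empty at the start. Origin: centre of its underside; y is the long axis, z up. Its floor is 5 mm above the worktop, 62 x 142 mm inside, with a rim all round 10 mm above the worktop.
- orange_coaster: Fixed orange round coaster with a thin white circle on it, 92 mm in diameter, 5 mm thick, the side place for the brown bottle. Origin: centre of its underside.
- blue_coaster: Fixed blue round coaster with a thin white circle on it, 92 mm in diameter, 5 mm thick, the side place for the white bottle. Origin: centre of its underside.
- stopper: Bystander: dark brown-grey rubber stopper, 30 mm in diameter, 28 mm high, standing on the worktop. Origin: centre of its underside. Must stay where it is.
- pipet_bulb: Bystander: red rubber pipetting bulb lying on the worktop, 48 x 81 x 48 mm, y the long axis. Origin: centre of its underside. Must stay where it is.
Mind the look-alikes: they are no part of the job. What is shaped like the white_bottle but purple is not meant. What is shaped like the orange_tube but turquoise is not meant.

How it is judged:
By the outcome, as a careful person would: the job done as asked, in the order asked, and still so for the second after the job is handed in, with the robot touching nothing.
It also fails if it takes over 128 s, if anything falls off the work surface, if the arm or the gripper's body presses on something with over 40 N, if the wrist force passes 120 N, or if a joint passes its speed limit or range.

ROBOT

A 6-joint arm with a two-finger parallel gripper is mounted at the origin on a cart in front of the work surface, level with it; the furniture and walls round the work are solid. World frame = base frame: x ahead of the robot, y to its left, z up, the work surface at z = 0. Lengths are in m, angles in degrees, forces in N, time in s.
With the tool pointing down it reaches from about 0.25 to 0.725 m from the base axis. Payload 9.7 kg.
Tool frame: the origin (TCP) lies at the very end of the fingers, on their centre line; the grasp point (between the pads) lies 19 mm behind it; z points along the fingers, y is the line along which they close (so a half turn about z gives the same grasp; the last joint's range is limited). The gripper opens to 85 mm and grips with 20 to 120 N. Pads are 22 mm wide; open, the fingers measure 114 mm over their backs; the gripper's body (76 mm by 85 mm) begins 54 mm behind the grasp point. The pads swing forward as they close: fully open they stand 13 mm farther back than shut.
Start: joints at [67.895, 4.979, 10.078, 95.1, 0, 90], TCP at [0.207, 0.51, 0.231] pointing down, gripper open.
Joint ranges: [-179.16, 179.16], [-48.56, 103.87], [-65.8, 70.77], [-126.05, 130.52], [-82.76, 87.17], [-180, 180]. Speed limits (degrees/s): [127.2, 127.2, 147.25, 180, 180, 180].

INTERFACE

Orientations are given as [roll, pitch, yaw] about the fixed x, y, z axes, in that order (R = Rz(yaw) Ry(pitch) Rx(roll)).
In Python, from workcell import bot gives the robot as it stands.
- The arm moves only by the tool step_arm, never from a script. Its argument "targets" is a list of rows, each a list of 3 entries, a list of its own where there are three numbers: the opening, from 0 (shut) to 1 (fully open), then the shift along the world's x, y, z in mm, then the turn, a rotation vector about the world's x, y, z in rad. In form: [[grip, [tx, ty, tz], [wx, wy, wz]], ...]. A call has 1 to 8 rows; each row is the pose to reach, as a shift and turn from the pose commanded when the call began; what a row does not reach only later rows make up. A row lasts 1/10 s, in which the tool goes at most 50 mm and 8.59 degrees, less where a joint would pass 70% of its speed; a pose out of reach is approached as far as the arm can. A call with a gripper value outside its range is refused whole. The fingers move at their own pace and stop on an object; "force" is the grip in N (left out, the last holds). Time passes only in rows, so rows that repeat a pose let the fingers close. It gives the time, the measured TCP pose, the force, the opening and the grip force at its end, in the units of the state.
- bot.get_obs(): the state, without advancing time (a new reading comes with each control period).
- bot.camera(name): name is "side" or "top"; returns (picture, depth): 420x560x3 uint8, red, green, blue; 420x560 float32, m along the optical axis (not along the pixel's ray), 0 where there is no reading.
- bot.camera_params(name): a dict with "K" (3x3 intrinsics, pixels), "R" (3x3) and "t" (3): a world point X has camera coordinates R X + t. Camera axes: x right, y down, z forward; pixel columns grow to the right and rows downward; lengths in m; the calibration is good to about 2 mm. A picture is of the moment at which its call begins. camera_params takes no time and is no camera call.
- bot.job_done(): hands the job in; it is judged then, once.
The state is a dict: "time": time; "q": joint angles; "qd": joint speeds; "joint_efforts": joint torques, N m; "ee_pos": TCP position; "tcp_rot": TCP orientation; "wrist_force": force on the tool from outside, world axes, zero at the start; "torque": the same for the moment, N m; "opening": finger opening in m; "grasp_force": force on a finger pad.
Only numpy, scipy, OpenCV 4.12 (cv2) and the standard library are available. Lean on these libraries where they do the work, as an engineer would, in place of code of your own. Each camera call takes 0.05 s, during which the arm holds its last target. There are 200 camera calls.

## Working session

There is one attempt and no reset: what is moved stays moved. The work goes in short steps, Python scripts to look and compute and a tool call to move; the robot and the scene stay as the last step left them, time stands still between calls to the robot, and variables do not carry over. Pictures are saved under pics/ and viewed, at most 14 in all, crops included, and the job is handed in when it is done.

Besides the shell and the picture viewer there is one more tool, called after "Emit:" by a JSON object that holds its "fn" and its "kwargs". step_arm: Moves the arm, as the interface text tells. Its arguments: {"type":"object","properties":{"targets":{"type":"array","items":{"type":"array"}},"force":{"type":"number"}},"required":["targets"]}

```bash
mkdir -p pics; ls; cat > h.py <<'E'
from workcell import bot
import numpy as np, cv2
def save(n,im): cv2.imwrite(f'pics/{n}.png',cv2.cvtColor(im,cv2.COLOR_RGB2BGR))
def ray(name,uv,z):
    p=bot.camera_params(name);K,R,t=map(np.array,(p['K'],p['R'],p['t']))
    d=R.T@np.linalg.inv(K)@np.array([uv[0],uv[1],1.]);c=-R.T@t
    return c+d*(z-c[2])/d[2]
def pts(name,dep):
    p=bot.camera_params(name);K,R,t=map(np.array,(p['K'],p['R'],p['t']))
    v,u=np.mgrid[:dep.shape[0],:dep.shape[1]]
    c=np.stack([(u-K[0,2])/K[0,0]*dep,(v-K[1,2])/K[1,1]*dep,dep],-1)
    return (c-t.ravel())@R
E
python3 - <<'E'
from h import *
for n in('top','side'):
    im,d=bot.camera(n);save(n+'0',im);np.savez(n+'0.npz',im=im,d=d)
    p=bot.camera_params(n);print(n,np.round(p['K'],1).tolist(),np.round(-np.array(p['R']).T@p['t'],3),np.round(p['R'],2).tolist())
o=bot.get_obs();print(o)
E
```

```text
pics
top [[412.0, 0.0, 281.6], [0.0, 412.0, 210.6], [0.0, 0.0, 1.0]] [ 0.506 -0.006  1.196] [[0.03, -1.0, 0.01], [-1.0, -0.03, -0.09], [0.09, -0.0, -1.0]]
side [[387.8, 0.0, 275.4], [0.0, 387.8, 209.0], [0.0, 0.0, 1.0]] [0.153 0.3   0.846] [[-0.54, -0.84, 0.01], [-0.71, 0.44, -0.54], [0.45, -0.3, -0.84]]
{'time': 0.1, 'q': array([6.78941799e+01, 5.00725007e+00, 1.00395154e+01, 9.50976562e+01,
       4.57522943e-04, 8.99987549e+01]), 'qd': array([-0.07431196, -0.01491626,  0.05150603,  0.05317985,  0.0047559 ,
        0.02602125]), 'joint_efforts': array([-8.05837153e-04, -5.21559405e+01,  4.65653515e+01,  1.60222419e-02,
       -1.18506414e-04, -2.58292852e-05]), 'ee_pos': array([0.20690181, 0.50939531, 0.23066532]), 'tcp_rot': array([-1.79934609e+02, -4.58943645e-04,  1.57895424e+02]), 'wrist_force': array([ 0.58908999, -0.29799492, -0.94843199]), 'torque': array([-0.06284194,  0.00752437, -0.04155865]), 'grasp_force': 0.0, 'opening': 0.08534508397532123}
```

View pics/top0.png

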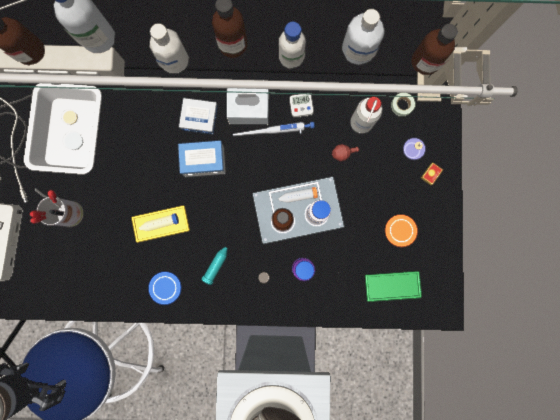

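View pics/side0.png

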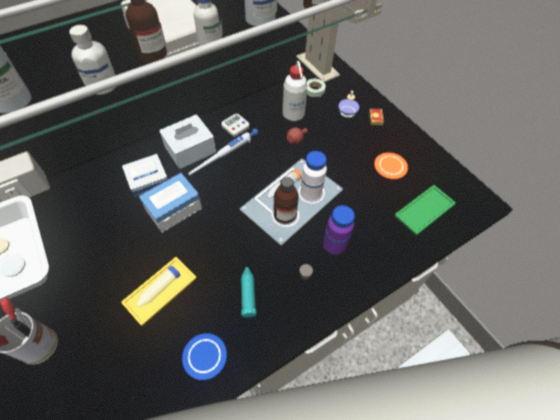

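The top view shows amber at (282,219) and the white bottle at (319,211), both on the station. The look-alikes are the purple bottle at (303,269), which is off the station, and the turquoise tube at (215,266). The coasters are orange (401,231) and blue (165,288). The green tray is at (393,286), the yellow tray with the blue-capped tube at (160,223), the stopper at (264,278) and the bulb at (345,152).

```bash
python3 - <<'E'
from h import *
D=np.load('top0.npz');im=D['im'];d=D['d'];hsv=cv2.cvtColor(im,cv2.COLOR_RGB2HSV)
P=pts('top',d)
def comp(lo,hi,box):
    m=cv2.inRange(hsv,np.array(lo),np.array(hi));k=np.zeros_like(m);x0,y0,x1,y1=box;k[y0:y1,x0:x1]=m[y0:y1,x0:x1]
    return k
def big(k): return max(cv2.findContours(k,cv2.RETR_EXTERNAL,cv2.CHAIN_APPROX_NONE)[0],key=cv2.contourArea)
def proj(c,z): return np.array([ray('top',q,z)[:2] for q in c.reshape(-1,2)])
def rect(n,k,z):
    c=proj(big(k),z).astype(np.float32)*1000;print(n,cv2.minAreaRect(c))
rect('yellow',comp((20,100,100),(35,255,255),(120,195,200,250)),.010)
rect('green',comp((45,100,60),(80,255,255),(350,260,440,310)),.010)
rect('orangeC',comp((5,120,120),(20,255,255),(375,205,430,255)),.005)
rect('blueC',comp((100,120,80),(125,255,255),(140,265,190,312)),.005)
st=comp((85,15,90),(120,100,230),(240,165,355,255))
rect('station',cv2.morphologyEx(st,cv2.MORPH_CLOSE,np.ones((15,15))),.006)
rect('whitecap',comp((100,120,80),(125,255,255),(300,190,340,230)),.138)
rect('otube cap',comp((5,120,120),(20,255,255),(295,175,335,200)),.022)
rect('btube cap',comp((100,100,40),(125,255,255),(165,205,190,235)),.022)
am=comp((0,0,0),(20,255,110),(262,198,302,240)); rect('amber dark',am,.14)
# depth views
for n,box,zl,zh in(('amber',(262,195,303,240),.139,.16),('white',(303,190,340,230),.136,.16),('yt',(130,205,195,240),.028,.06),('ot',(270,180,330,207),.028,.06)):
    x0,y0,x1,y1=box;Q=P[y0:y1,x0:x1].reshape(-1,3);Q=Q[(Q[:,2]>zl)&(Q[:,2]<zh)]
    if len(Q)>3: print(n,len(Q),Q.mean(0).round(4),cv2.minAreaRect((Q[:,:2]*1000).astype(np.float32)))
print('table z',np.median(P[240:260,340:360,2]))
a=cv2.resize(im[165:255,235:360],None,fx=4,fy=4,interpolation=cv2.INTER_CUBIC)
b=cv2.resize(im[195:250,120:205],None,fx=3,fy=3,interpolation=cv2.INTER_CUBIC)
c=np.zeros((360,500+255,3),np.uint8);c[:,:500]=a;c[:165,500:]=b
save('crop1',c)
E
```

```text
yellow ((562.1651000976562, 338.99310302734375), (77.93659210205078, 157.37789916992188), 14.098297119140625)
green ((401.56195068359375, -332.55743408203125), (77.91346740722656, 158.24929809570312), 5.473285675048828)
orangeC ((561.0249633789062, -356.665283203125), (92.48403930664062, 92.79141235351562), 64.777099609375)
blueC ((379.20294189453125, 318.5045471191406), (93.25823974609375, 92.99414825439453), 47.018821716308594)
station ((612.2577514648438, -57.303558349609375), (151.65309143066406, 241.77731323242188), 13.134759902954102)
whitecap ((604.0243530273438, -109.8865737915039), (41.427730560302734, 43.9416389465332), 1.520074486732483)
otube cap ((663.3630981445312, -103.53572082519531), (30.049097061157227, 9.993656158447266), 13.587594985961914)
btube cap ((575.9743041992188, 294.78546142578125), (26.44752311706543, 12.366619110107422), 16.65714454650879)
amber dark ((575.4635009765625, -11.266864776611328), (56.590736389160156, 51.39546203613281), 1.5114480257034302)
amber 111 [ 0.579  -0.0114  0.1486] ((578.7946166992188, -11.113459587097168), (28.341480255126953, 25.494888305664062), 1.348023533821106)
white 270 [ 0.6033 -0.1097  0.1447] ((603.4625244140625, -109.4753646850586), (46.10604476928711, 45.53615188598633), 64.95136260986328)
yt 326 [0.5639 0.3333 0.0346] ((562.2272338867188, 339.9605712890625), (28.746170043945312, 109.73942565917969), 16.860273361206055)
ot 331 [ 0.6528 -0.0593  0.0353] ((653.2023315429688, -54.51844024658203), (29.30105972290039, 108.86128997802734), 11.140633583068848)
table z 0.0015314003497716505
```

View pics/crop1.png

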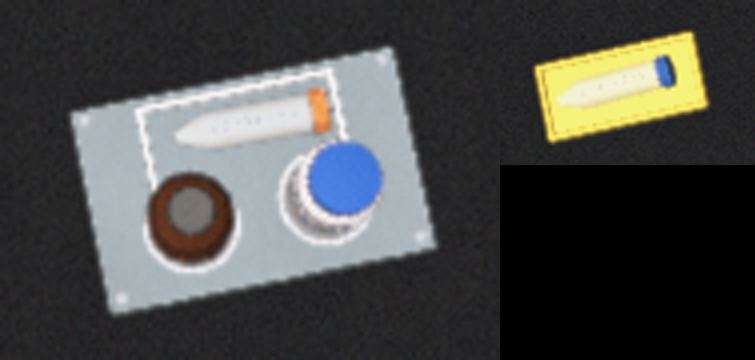

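Targets: amber is the dark brown bottle with black cap on the station at crop (190,215). The white bottle is the one on the station at (345,178), since the purple one off the station is the look-alike. The orange-capped tube lies behind them, and the blue-capped tube is in the yellow tray. All of these match the descriptions.

Emit:
{"fn": "step_arm", "kwargs": {"targets": [[1,[372,-521,0],[0,0,-0.95]],[1,[372,-521,0],[0,0,-0.95]],[1,[372,-521,0],[0,0,-0.95]],[1,[372,-521,0],[0,0,-0.95]],[1,[372,-521,0],[0,0,-0.95]],[1,[372,-521,0],[0,0,-0.95]],[1,[372,-521,0],[0,0,-0.95]],[1,[372,-521,0],[0,0,-0.95]]], "force": 40}}

```text
time: 0.9
ee_pos: [0.4401, 0.1821, 0.2312]
tcp_rot: [180.0, -0.0, 103.4]
wrist_force: [0.3, 1.7, 0.4]
opening: 0.0855
grasp_force: 0.0
```

```bash
python3 - <<'E'
from h import *
D=np.load('side0.npz');P=pts('side',D['d'])
for n,(x0,y0,x1,y1),zl,zh in(('amber',(265,170,305,230),.14,.155),('white',(298,145,332,205),.137,.152),('ot',(255,160,305,205),.028,.045),('yt',(130,255,190,315),.028,.045)):
    Q=P[y0:y1,x0:x1].reshape(-1,3);Q=Q[(Q[:,2]>zl)&(Q[:,2]<zh)];print(n,len(Q),Q.mean(0).round(4),cv2.minAreaRect((Q[:,:2]*1000).astype(np.float32)))
E
```

```text
amber 131 [ 0.5771 -0.0119  0.1453] ((578.7122192382812, -12.178810119628906), (29.428300857543945, 29.23050880432129), 56.78253173828125)
white 260 [ 0.6004 -0.1097  0.1417] ((601.1447143554688, -109.92019653320312), (46.917945861816406, 47.07284927368164), 79.52604675292969)
ot 164 [ 0.6487 -0.0698  0.0332] ((650.2056884765625, -61.16963195800781), (88.53104400634766, 79.6976318359375), 62.984649658203125)
yt 428 [0.562  0.3322 0.0323] ((561.2099609375, 334.4841003417969), (27.675270080566406, 102.27053833007812), 19.21645164489746)
```

Emit:
{"fn": "step_arm", "kwargs": {"targets": [[1,[138,-194,-20],[0,0,0]],[1,[138,-194,-20],[0,0,0]],[1,[138,-194,-20],[0,0,0]],[1,[138,-194,-20],[0,0,0]],[1,[138,-194,-20],[0,0,0]],[1,[138,-194,-20],[0,0,0]],[1,[138,-194,-20],[0,0,0]],[1,[138,-194,-20],[0,0,0]]]}}

```text
time: 1.7
ee_pos: [0.577, -0.0094, 0.2112]
tcp_rot: [-180.0, -0.0, 103.5]
wrist_force: [1.0, 0.1, 0.3]
opening: 0.0851
grasp_force: 0.0
```

Emit:
{"fn": "step_arm", "kwargs": {"targets": [[1,[1,-2,-40],[0,0,0]],[1,[1,-2,-80],[0,0,0]],[1,[1,-2,-110],[0,0,0]],[1,[1,-2,-125],[0,0,0]],[1,[1,-2,-127],[0,0,0]],[1,[1,-2,-127],[0,0,0]],[0.6,[1,-2,-127],[0,0,0]],[0.6,[1,-2,-127],[0,0,0]]]}}

```text
time: 2.5
ee_pos: [0.5794, -0.0119, 0.0861]
tcp_rot: [179.8, 0.0, 103.5]
wrist_force: [4.2, 2.9, 19.6]
opening: 0.0591
grasp_force: 39.5
```

Emit:
{"fn": "step_arm", "kwargs": {"targets": [[0.3,[0,0,0],[0,0,0]],[0.3,[0,0,0],[0,0,0]],[0.3,[0,0,0],[0,0,0]],[0.3,[0,0,0],[0,0,0]],[0.3,[0,0,0],[0,0,0]]], "force": 40}}

```text
time: 3.0
ee_pos: [0.5795, -0.0119, 0.0862]
tcp_rot: [179.8, 0.0, 103.5]
wrist_force: [1.0, -0.5, 5.7]
opening: 0.0594
grasp_force: 42.0
```

Emit:
{"fn": "step_arm", "kwargs": {"targets": [[0.3,[0,0,20],[0,0,0]],[0.3,[0,0,60],[0,0,0]],[0.3,[0,0,105],[0,0,0]],[0.3,[0,0,150],[0,0,0]],[0.3,[0,0,160],[0,0,0]],[0.3,[-2,-35,160],[0,0,0]],[0.3,[-5,-80,160],[0,0,0]],[0.3,[-8,-125,160],[0,0,0]]], "force": 60}}

```text
time: 3.8
ee_pos: [0.5702, -0.1379, 0.2437]
tcp_rot: [-180.0, -0.0, 103.5]
wrist_force: [0.2, 0.4, -2.1]
opening: 0.059
grasp_force: 65.5
```

Emit:
{"fn": "step_arm", "kwargs": {"targets": [[0.3,[-3,-45,0],[0,0,0]],[0.3,[-5,-90,0],[0,0,0]],[0.3,[-8,-135,0],[0,0,0]],[0.3,[-10,-180,0],[0,0,0]],[0.3,[-11,-210,-30],[0,0,0]],[0.3,[-11,-219,-70],[0,0,0]],[0.3,[-11,-219,-100],[0,0,0]],[0.3,[-11,-219,-100],[0,0,0]]]}}

```text
time: 4.6
ee_pos: [0.557, -0.3552, 0.1381]
tcp_rot: [-179.6, -0.4, 103.4]
wrist_force: [-0.6, -0.1, -3.0]
opening: 0.0588
grasp_force: 65.8
```

Emit:
{"fn": "step_arm", "kwargs": {"targets": [[0.3,[3,-1,-20],[0,0,0]],[0.3,[4,-1,-40],[0,0,0]],[0.3,[4,-1,-48],[0,0,0]],[0.3,[4,-1,-50],[0,0,0]],[0.3,[4,-1,-50],[0,0,0]],[0.3,[4,-1,-50],[0,0,0]]]}}

```text
time: 5.2
ee_pos: [0.5639, -0.3572, 0.0959]
tcp_rot: [179.9, 0.1, 103.5]
wrist_force: [0.4, -0.1, -3.0]
opening: 0.0587
grasp_force: 65.8
```

Emit:
{"fn": "step_arm", "kwargs": {"targets": [[0.3,[-3,0,-6],[0,0,0]],[0.3,[-3,0,-9],[0,0,0]],[0.3,[-3,0,-10.5],[0,0,0]],[0.3,[-3,0,-11.5],[0,0,0]],[0.3,[-3,0,-11.5],[0,0,0]]]}}

```text
time: 5.7
ee_pos: [0.5603, -0.3573, 0.0853]
tcp_rot: [179.9, 0.1, 103.4]
wrist_force: [-3.5, 2.3, 12.6]
opening: 0.0589
grasp_force: 67.1
```

Emit:
{"fn": "step_arm", "kwargs": {"targets": [[1,[0,0,0],[0,0,0]],[1,[0,0,0],[0,0,0]],[1,[0,0,0],[0,0,0]],[1,[0,0,0],[0,0,0]],[1,[0,0,30],[0,0,0]],[1,[0,0,75],[0,0,0]],[1,[0,0,115],[0,0,0]],[1,[0,0,120],[0,0,0]]]}}

```text
time: 6.5
ee_pos: [0.5616, -0.3577, 0.2088]
tcp_rot: [179.7, 0.3, 103.5]
wrist_force: [1.3, 0.3, 0.3]
opening: 0.0854
grasp_force: 0.0
```

Emit:
{"fn": "step_arm", "kwargs": {"targets": [[1,[10,50,0],[0,0,0]],[1,[20,100,0],[0,0,0]],[1,[30,150,0],[0,0,0]],[1,[36,200,0],[0,0,0]],[1,[41,248,0],[0,0,0]],[1,[41,248,0],[0,0,0]],[1,[41,248,0],[0,0,0]],[1,[41,248,0],[0,0,0]]]}}

```text
time: 7.3
ee_pos: [0.6013, -0.1096, 0.2024]
tcp_rot: [-180.0, 0.0, 103.4]
wrist_force: [-0.7, -0.8, -0.5]
opening: 0.0857
grasp_force: 0.0
```

```bash
python3 - <<'E'
from h import *
im,d=bot.camera('side');np.savez('side1.npz',im=im,d=d);save('side1',im)
P=pts('side',d)
for n,(x0,y0,x1,y1),zl,zh in(('amberpark',(360,90,420,180),.137,.152),):
    Q=P[y0:y1,x0:x1].reshape(-1,3);Q=Q[(Q[:,2]>zl)&(Q[:,2]<zh)];print(n,len(Q),Q.mean(0).round(4))
print(bot.get_obs()['ee_pos'])
E
```

```text
amberpark 107 [ 0.5581 -0.3557  0.1439]
[ 0.6012601  -0.11005503  0.20241431]
```

View pics/side1.png

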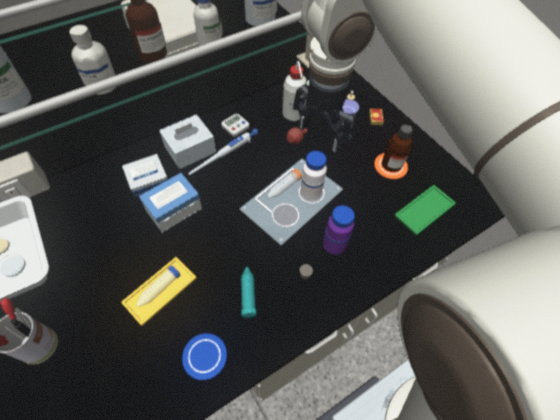

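The brown bottle stands centred on the orange coaster at (396,150). Next is the white bottle, with the gripper already over it.

Emit:
{"fn": "step_arm", "kwargs": {"targets": [[1,[1,0,-40],[0,0,0]],[1,[1,0,-80],[0,0,0]],[1,[1,0,-110],[0,0,0]],[1,[1,0,-124],[0,0,0]],[1,[1,0,-124],[0,0,0]],[1,[1,0,-124],[0,0,0]],[0.3,[1,0,-124],[0,0,0]],[0.3,[1,0,-124],[0,0,0]]], "force": 40}}

```text
time: 8.15
ee_pos: [0.6033, -0.1092, 0.0806]
tcp_rot: [179.9, 0.1, 103.5]
wrist_force: [0.9, -0.3, 0.3]
opening: 0.0589
grasp_force: 0.4
```

Emit:
{"fn": "step_arm", "kwargs": {"targets": [[0.3,[0,0,0],[0,0,0]],[0.3,[0,0,0],[0,0,0]],[0.3,[0,0,0],[0,0,0]]], "force": 60}}

```text
time: 8.45
ee_pos: [0.6035, -0.1091, 0.0808]
tcp_rot: [179.8, 0.1, 103.5]
wrist_force: [0.0, -0.9, 5.8]
opening: 0.0561
grasp_force: 63.7
```

Emit:
{"fn": "step_arm", "kwargs": {"targets": [[0.3,[0,0,20],[0,0,0]],[0.3,[0,0,55],[0,0,0]],[0.3,[0,0,90],[0,0,0]],[0.3,[-15,28,90],[0,0,0]],[0.3,[-35,67,90],[0,0,0]],[0.3,[-55,105,90],[0,0,0]],[0.3,[-75,143,90],[0,0,0]],[0.3,[-95,181,90],[0,0,0]]]}}

```text
time: 9.25
ee_pos: [0.5065, 0.0733, 0.1692]
tcp_rot: [180.0, 0.0, 103.4]
wrist_force: [0.4, 0.4, -1.1]
opening: 0.0564
grasp_force: 64.4
```

Emit:
{"fn": "step_arm", "kwargs": {"targets": [[0.3,[-20,38,0],[0,0,0]],[0.3,[-40,76,0],[0,0,0]],[0.3,[-60,114,0],[0,0,0]],[0.3,[-80,152,0],[0,0,0]],[0.3,[-100,190,0],[0,0,0]],[0.3,[-120,228,0],[0,0,0]],[0.3,[-130,246,0],[0,0,0]],[0.3,[-130,246,0],[0,0,0]]]}}

```text
time: 10.05
ee_pos: [0.376, 0.3202, 0.1691]
tcp_rot: [180.0, -0.0, 103.7]
wrist_force: [0.2, 0.1, -2.7]
opening: 0.0555
grasp_force: 64.4
```

Emit:
{"fn": "step_arm", "kwargs": {"targets": [[0.3,[0,0,-20],[0,0,0]],[0.3,[0,0,-40],[0,0,0]],[0.3,[0,0,-60],[0,0,0]],[0.3,[0,0,-70],[0,0,0]],[0.3,[0,0,-70],[0,0,0]],[0.3,[0,0,-70],[0,0,0]]]}}

```text
time: 10.65
ee_pos: [0.3778, 0.318, 0.0996]
tcp_rot: [180.0, -0.0, 103.4]
wrist_force: [-0.8, 0.8, -1.9]
opening: 0.0559
grasp_force: 64.3
```

Good; 19.8 mm to go.

Emit:
{"fn": "step_arm", "kwargs": {"targets": [[0.3,[1,0,-10],[0,0,0]],[0.3,[1,0,-16],[0,0,0]],[0.3,[1,0,-18.5],[0,0,0]],[0.3,[1,0,-20],[0,0,0]],[0.3,[1,0,-20.5],[0,0,0]],[0.3,[1,0,-20.5],[0,0,0]]]}}

```text
time: 11.25
ee_pos: [0.3783, 0.3181, 0.0797]
tcp_rot: [180.0, -0.0, 103.5]
wrist_force: [-4.4, -4.2, 10.5]
opening: 0.0559
grasp_force: 65.8
```

Emit:
{"fn": "step_arm", "kwargs": {"targets": [[1,[0,0,0],[0,0,0]],[1,[0,0,0],[0,0,0]],[1,[0,0,0],[0,0,0]],[1,[0,0,0],[0,0,0]],[1,[0,0,30],[0,0,0]],[1,[0,0,75],[0,0,0]],[1,[0,0,115],[0,0,0]],[1,[0,0,120],[0,0,0]]]}}

```text
time: 12.05
ee_pos: [0.3796, 0.3191, 0.2033]
tcp_rot: [179.6, -0.2, 103.5]
wrist_force: [0.3, -0.2, -0.4]
opening: 0.0855
grasp_force: 0.0
```

```bash
cat > m.py <<'E'
from h import *
from scipy import ndimage
def tube(name,im,d,cxy,tag=''):
    "tube on plane: coarse region around cxy (m); footprint of points z>20mm; long axis from hull rect"
    P=pts(name,d);r=np.hypot(P[...,0]-cxy[0],P[...,1]-cxy[1])
    m=(r<.075)&(P[...,2]>.016)&(P[...,2]<.055)&(d>0)
    l,n=ndimage.label(m);k=l==1+np.argmax(ndimage.sum(m,l,range(1,n+1)))
    Q=P[k];c,s,a=cv2.minAreaRect((Q[:,:2]*1000).astype(np.float32))
    e=np.linalg.eigh(np.cov(Q[:,:2].T))[1][:,1];e*=np.sign(e[1])
    print(name,tag,'n',k.sum(),'rect',np.round(c,1),np.round(s,1),round(a,1),'axis ang',np.degrees(np.arctan2(-e[0],e[1])).round(1),'zmax',np.percentile(Q[:,2],97).round(4))
E
python3 - <<'E'
from m import *
for n in('top','side'):
    im,d=bot.camera(n);np.savez(n+'2.npz',im=im,d=d);save(n+'2',im)
    tube(n,im,d,(.652,-.057),'orange');tube(n,im,d,(.562,.336),'blue')
print(bot.get_obs()['ee_pos'])
E
```

```text
top orange n 368 rect [652.5 -53. ] [ 30.  111.3] 11.4 axis ang 12.0 zmax 0.0407
top blue n 379 rect [563.4 340.8] [ 32.1 110.8] 15.8 axis ang 16.8 zmax 0.0394Traceback (most recent call last):
  File "<stdin>", line 4, in <module>
  File "m.py", line 7, in tube
    l,n=ndimage.label(m);k=l==1+np.argmax(ndimage.sum(m,l,range(1,n+1)))
                                ~~~~~~~~~^^^^^^^^^^^^^^^^^^^^^^^^^^^^^^^
    return _wrapfunc(a, 'argmax', axis=axis, out=out, **kwds)
    return bound(*args, **kwds)
ValueError: attempt to get argmax of an empty sequence
```

View pics/top2.png

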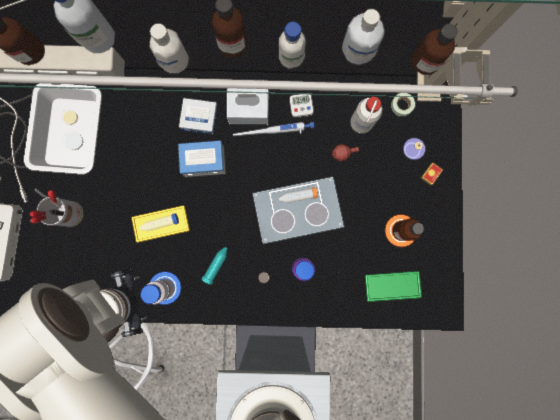

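Both bottles are parked: brown on the orange coaster at (405,230), white on the blue coaster at (160,289). The station is free, with the orange-capped tube at (298,195).

Emit:
{"fn": "step_arm", "kwargs": {"targets": [[0.65,[272,-373,-80],[0,0,-0.015]],[0.65,[272,-373,-80],[0,0,-0.015]],[0.65,[272,-373,-80],[0,0,-0.015]],[0.65,[272,-373,-80],[0,0,-0.015]],[0.65,[272,-373,-80],[0,0,-0.015]],[0.65,[272,-373,-80],[0,0,-0.015]],[0.65,[272,-373,-80],[0,0,-0.015]],[0.65,[272,-373,-80],[0,0,-0.015]]]}}

```text
time: 12.95
ee_pos: [0.6107, -0.0024, 0.1276]
tcp_rot: [-179.9, -0.0, 102.6]
wrist_force: [0.9, 0.9, -0.3]
opening: 0.0553
grasp_force: 0.0
```

Emit:
{"fn": "step_arm", "kwargs": {"targets": [[0.65,[39,-53,-11],[0,0,0]],[0.65,[39,-53,-11],[0,0,0]],[0.65,[39,-53,-11],[0,0,0]],[0.65,[39,-53,-11],[0,0,0]]]}}

```text
time: 13.35
ee_pos: [0.6488, -0.053, 0.1176]
tcp_rot: [-179.9, -0.1, 102.6]
wrist_force: [-0.7, 1.0, 0.0]
opening: 0.0554
grasp_force: 0.0
```

Emit:
{"fn": "step_arm", "kwargs": {"targets": [[0.65,[3,-1,-35],[0,0,0]],[0.65,[3,-1,-70],[0,0,0]],[0.65,[3,-1,-90],[0,0,0]],[0.65,[3,-1,-100],[0,0,0]],[0.65,[3,-1,-101],[0,0,0]],[0.65,[3,-1,-101],[0,0,0]]]}}

```text
time: 13.95
ee_pos: [0.6529, -0.0538, 0.0193]
tcp_rot: [179.9, 0.0, 102.7]
wrist_force: [0.1, -0.9, 0.4]
opening: 0.0554
grasp_force: 0.0
```

Emit:
{"fn": "step_arm", "kwargs": {"targets": [[0.65,[0,0,-4],[0,0,0]],[0.5,[0,0,-4],[0,0,0]],[0.2,[0,0,-4],[0,0,0]],[0.2,[0,0,-4],[0,0,0]],[0.2,[0,0,-4],[0,0,0]],[0.2,[0,0,-4],[0,0,0]],[0.2,[0,0,-4],[0,0,0]]], "force": 25}}

```text
time: 14.65
ee_pos: [0.653, -0.0545, 0.0147]
tcp_rot: [179.9, 0.0, 102.6]
wrist_force: [-0.5, -1.1, 5.7]
opening: 0.0315
grasp_force: 26.3
```

Emit:
{"fn": "step_arm", "kwargs": {"targets": [[0.2,[0,0,20],[0,0,0]],[0.2,[0,0,55],[0,0,0]],[0.2,[-10,-11,90],[0,0,-0.02]],[0.2,[-36,-40,110],[0,0,-0.04]],[0.2,[-63,-70,110],[0,0,-0.08]],[0.2,[-90,-100,110],[0,0,-0.124]],[0.2,[-117,-130,110],[0,0,-0.124]],[0.2,[-144,-160,110],[0,0,-0.124]]]}}

```text
time: 15.45
ee_pos: [0.5073, -0.2153, 0.1238]
tcp_rot: [-180.0, -0.0, 95.5]
wrist_force: [0.4, -0.9, -0.2]
opening: 0.0313
grasp_force: 25.6
```

Emit:
{"fn": "step_arm", "kwargs": {"targets": [[0.2,[-27,-30,0],[0,0,0]],[0.2,[-54,-60,0],[0,0,0]],[0.2,[-80,-90,0],[0,0,0]],[0.2,[-100,-110,0],[0,0,0]],[0.2,[-107,-118,0],[0,0,0]],[0.2,[-107,-118,-30],[0,0,0]],[0.2,[-107,-118,-60],[0,0,0]],[0.2,[-107,-118,-60],[0,0,0]]]}}

```text
time: 16.25
ee_pos: [0.4001, -0.3306, 0.0601]
tcp_rot: [-179.7, -0.3, 95.5]
wrist_force: [0.6, 0.4, -0.1]
opening: 0.0311
grasp_force: 25.6
```

Emit:
{"fn": "step_arm", "kwargs": {"targets": [[0.2,[0,0,-15],[0,0,0]],[0.2,[0,0,-25],[0,0,0]],[0.2,[0,0,-25],[0,0,0]],[0.2,[0,0,-25],[0,0,0]]]}}

```text
time: 16.65
ee_pos: [0.4019, -0.3324, 0.0394]
tcp_rot: [180.0, 0.0, 95.5]
wrist_force: [-0.3, 0.0, 0.5]
opening: 0.0315
grasp_force: 25.6
```

Emit:
{"fn": "step_arm", "kwargs": {"targets": [[0.2,[0,0,-15],[0,0,0]],[0.2,[0,0,-22],[0,0,0]],[0.2,[0,0,-24.5],[0,0,0]],[0.2,[0,0,-25.5],[0,0,0]],[0.2,[0,0,-25.5],[0,0,0]]]}}

```text
time: 17.15
ee_pos: [0.4014, -0.3322, 0.0137]
tcp_rot: [-180.0, -0.0, 95.5]
wrist_force: [-1.4, 2.7, 4.1]
opening: 0.0318
grasp_force: 26.1
```

Emit:
{"fn": "step_arm", "kwargs": {"targets": [[0.65,[0,0,0],[0,0,0]],[0.65,[0,0,0],[0,0,0]],[0.65,[0,0,0],[0,0,0]],[0.65,[0,0,25],[0,0,0]],[0.65,[0,0,70],[0,0,0]],[0.65,[0,0,118],[0,0,0]],[0.65,[0,0,165],[0,0,0]],[0.65,[0,0,200],[0,0,0]]]}}

```text
time: 17.95
ee_pos: [0.4018, -0.3326, 0.2167]
tcp_rot: [179.9, 0.1, 95.5]
wrist_force: [0.4, -0.8, -0.5]
opening: 0.0556
grasp_force: 0.0
```

Emit:
{"fn": "step_arm", "kwargs": {"targets": [[0.65,[161,672,0],[0,0,0.183]],[0.65,[161,672,0],[0,0,0.183]],[0.65,[161,672,0],[0,0,0.183]],[0.65,[161,672,0],[0,0,0.183]],[0.65,[161,672,0],[0,0,0.183]],[0.65,[161,672,0],[0,0,0.183]],[0.65,[161,672,0],[0,0,0.183]],[0.65,[161,672,0],[0,0,0.183]]]}}

```text
time: 18.75
ee_pos: [0.4949, 0.0587, 0.2136]
tcp_rot: [180.0, 0.0, 106.0]
wrist_force: [1.5, -0.5, -0.3]
opening: 0.0559
grasp_force: 0.0
```

Emit:
{"fn": "step_arm", "kwargs": {"targets": [[0.65,[68,281,-90],[0,0,0]],[0.65,[68,281,-90],[0,0,0]],[0.65,[68,281,-90],[0,0,0]],[0.65,[68,281,-90],[0,0,0]],[0.65,[68,281,-90],[0,0,0]],[0.65,[68,281,-90],[0,0,0]],[0.65,[68,281,-90],[0,0,0]],[0.65,[68,281,-90],[0,0,0]]]}}

```text
time: 19.55
ee_pos: [0.5623, 0.3384, 0.1219]
tcp_rot: [-179.9, 0.0, 106.1]
wrist_force: [-0.6, 0.4, 0.3]
opening: 0.0557
grasp_force: 0.0
```

```bash
python3 - <<'E'
from m import *
im,d=bot.camera('top');save('top3',im)
tube('top',im,d,(.4015,-.3325),'orange placed')
print(bot.get_obs()['ee_pos'])
E
```

```text
top orange placed n 405 rect [ 401.8 -331.5] [ 30.8 112.2] 4.1 axis ang 5.1 zmax 0.0402
[0.56259874 0.33745818 0.12314349]
```

Emit:
{"fn": "step_arm", "kwargs": {"targets": [[0.65,[0,2,-35],[0,0,0]],[0.65,[0,2,-70],[0,0,0]],[0.65,[0,2,-95],[0,0,0]],[0.65,[0,2,-103],[0,0,0]],[0.65,[0,2,-104],[0,0,0]],[0.65,[0,2,-104],[0,0,0]]]}}

```text
time: 20.2
ee_pos: [0.5637, 0.3394, 0.0216]
tcp_rot: [179.9, -0.0, 105.9]
wrist_force: [-0.2, -0.1, 0.1]
opening: 0.0554
grasp_force: 0.0
```

Emit:
{"fn": "step_arm", "kwargs": {"targets": [[0.65,[0,0,-5],[0,0,0]],[0.65,[0,0,-7.5],[0,0,0]],[0.4,[0,0,-7.5],[0,0,0]],[0.2,[0,0,-7.5],[0,0,0]],[0.2,[0,0,-7.5],[0,0,0]],[0.2,[0,0,-7.5],[0,0,0]],[0.2,[0,0,-7.5],[0,0,0]],[0.2,[0,0,-7.5],[0,0,0]]]}}

```text
time: 21.0
ee_pos: [0.5629, 0.3397, 0.0122]
tcp_rot: [180.0, -0.0, 106.0]
wrist_force: [0.0, 0.0, 2.1]
opening: 0.0312
grasp_force: 26.2
```

Emit:
{"fn": "step_arm", "kwargs": {"targets": [[0.2,[0,0,20],[0,0,0]],[0.2,[0,0,60],[0,0,0]],[0.2,[2,-10,90],[0,0,0]],[0.2,[10,-45,90],[0,0,-0.05]],[0.2,[19,-85,90],[0,0,-0.05]],[0.2,[28,-125,90],[0,0,-0.05]],[0.2,[37,-165,90],[0,0,-0.05]],[0.2,[46,-205,90],[0,0,-0.05]]]}}

```text
time: 21.8
ee_pos: [0.6088, 0.133, 0.1018]
tcp_rot: [-180.0, 0.0, 103.1]
wrist_force: [0.8, -0.7, -0.3]
opening: 0.0315
grasp_force: 25.9
```

Emit:
{"fn": "step_arm", "kwargs": {"targets": [[0.2,[9,-40,0],[0,0,0]],[0.2,[18,-80,0],[0,0,0]],[0.2,[27,-120,0],[0,0,0]],[0.2,[36,-160,0],[0,0,0]],[0.2,[41,-186,0],[0,0,0]],[0.2,[41,-187,-20],[0,0,0]],[0.2,[41,-187,-50],[0,0,0]],[0.2,[41,-187,-50],[0,0,0]]]}}

```text
time: 22.6
ee_pos: [0.6474, -0.0527, 0.0474]
tcp_rot: [-179.6, -0.1, 103.1]
wrist_force: [-1.2, 1.0, -0.5]
opening: 0.0318
grasp_force: 25.9
```

Emit:
{"fn": "step_arm", "kwargs": {"targets": [[0.2,[0,0,-10],[0,0,0]],[0.2,[0,0,-18],[0,0,0]],[0.2,[0,0,-18],[0,0,0]],[0.2,[0,0,-18],[0,0,0]]]}}

```text
time: 23.0
ee_pos: [0.65, -0.0522, 0.0346]
tcp_rot: [180.0, 0.0, 103.1]
wrist_force: [-0.5, -0.1, 0.0]
opening: 0.0311
grasp_force: 25.9
```

Emit:
{"fn": "step_arm", "kwargs": {"targets": [[0.2,[1,0,-12],[0,0,0]],[0.2,[1,0,-18],[0,0,0]],[0.2,[1,0,-20.5],[0,0,0]],[0.2,[1,0,-21.5],[0,0,0]],[0.2,[1,0,-21.5],[0,0,0]]]}}

```text
time: 23.5
ee_pos: [0.6504, -0.0523, 0.0132]
tcp_rot: [-180.0, -0.0, 103.1]
wrist_force: [-4.9, 0.2, 7.6]
opening: 0.0311
grasp_force: 26.6
```

Emit:
{"fn": "step_arm", "kwargs": {"targets": [[0.6,[0,0,0],[0,0,0]],[0.6,[0,0,0],[0,0,0]],[0.6,[0,0,0],[0,0,0]],[0.6,[0,0,25],[0,0,0]],[0.8,[0,0,70],[0,0,0]],[1,[0,0,118],[0,0,0]],[1,[0,0,165],[0,0,0]],[1,[0,0,190],[0,0,0]]]}}

```text
time: 24.3
ee_pos: [0.6515, -0.0525, 0.2072]
tcp_rot: [179.7, 0.1, 103.1]
wrist_force: [1.2, 0.3, 0.4]
opening: 0.0856
grasp_force: 0.0
```

Emit:
{"fn": "step_arm", "kwargs": {"targets": [[1,[-90,-305,0],[0,0,0.006]],[1,[-90,-305,0],[0,0,0.006]],[1,[-90,-305,0],[0,0,0.006]],[1,[-90,-305,0],[0,0,0.006]],[1,[-90,-305,0],[0,0,0.006]],[1,[-90,-305,0],[0,0,0.006]],[1,[-90,-305,0],[0,0,0.006]],[1,[-90,-305,0],[0,0,0.006]]]}}

```text
time: 25.1
ee_pos: [0.5597, -0.3599, 0.2018]
tcp_rot: [-180.0, -0.0, 103.3]
wrist_force: [0.5, 0.2, 0.7]
opening: 0.0853
grasp_force: 0.0
```

```bash
python3 - <<'E'
from m import *
im,d=bot.camera('top');save('top4',im)
tube('top',im,d,(.65,-.052),'blue placed')
print(bot.get_obs()['ee_pos'])
E
```

```text
top blue placed n 368 rect [650.4 -51.5] [ 31.6 109.4] 12.3 axis ang 13.4 zmax 0.0405
[ 0.56045501 -0.35815022  0.20197672]
```

View pics/top4.png

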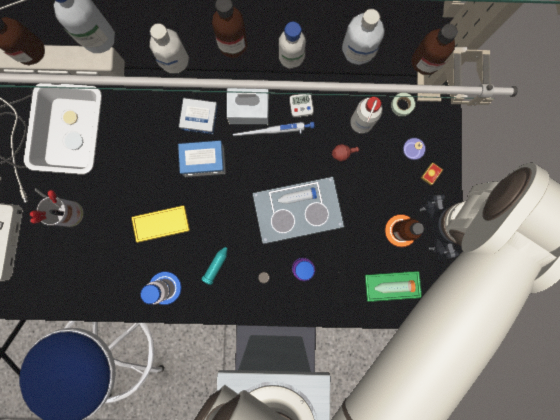

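The blue-capped tube is on the bed at (298,196) and the orange-capped tube is in the green tray at (395,287). Next I grasp the brown bottle.

Emit:
{"fn": "step_arm", "kwargs": {"targets": [[1,[0,1,-40],[0,0,0]],[1,[0,1,-80],[0,0,0]],[1,[0,1,-105],[0,0,0]],[1,[0,1,-116],[0,0,0]],[1,[0,1,-116],[0,0,0]],[1,[0,1,-116],[0,0,0]],[0.3,[0,1,-116],[0,0,0]],[0.3,[0,1,-116],[0,0,0]]], "force": 40}}

```text
time: 25.95
ee_pos: [0.5615, -0.3567, 0.0882]
tcp_rot: [179.9, 0.1, 103.5]
wrist_force: [-0.6, 2.2, 37.8]
opening: 0.0596
grasp_force: 35.4
```

Emit:
{"fn": "step_arm", "kwargs": {"targets": [[0.3,[0,0,0],[0,0,0]],[0.3,[0,0,0],[0,0,0]],[0.3,[0,0,0],[0,0,0]]], "force": 60}}

```text
time: 26.25
ee_pos: [0.5616, -0.3569, 0.0885]
tcp_rot: [179.9, 0.1, 103.5]
wrist_force: [0.6, 0.7, 5.9]
opening: 0.0591
grasp_force: 64.8
```

Emit:
{"fn": "step_arm", "kwargs": {"targets": [[0.3,[0,0,20],[0,0,0]],[0.3,[0,0,55],[0,0,0]],[0.3,[1,15,80],[0,0,0]],[0.3,[3,50,80],[0,0,0]],[0.3,[5,92,80],[0,0,0]],[0.3,[7,135,80],[0,0,0]],[0.3,[9,178,80],[0,0,0]],[0.3,[11,220,80],[0,0,0]]]}}

```text
time: 27.05
ee_pos: [0.5716, -0.1349, 0.1667]
tcp_rot: [180.0, 0.0, 103.4]
wrist_force: [1.1, 0.7, -2.4]
opening: 0.0585
grasp_force: 65.4
```

Emit:
{"fn": "step_arm", "kwargs": {"targets": [[0.3,[2,42,0],[0,0,0]],[0.3,[4,82,0],[0,0,0]],[0.3,[6,112,0],[0,0,0]],[0.3,[6,125,0],[0,0,0]],[0.3,[6,125,-20],[0,0,0]],[0.3,[6,125,-45],[0,0,0]],[0.3,[6,125,-60],[0,0,0]],[0.3,[6,125,-60],[0,0,0]]]}}

```text
time: 27.85
ee_pos: [0.5765, -0.0119, 0.1042]
tcp_rot: [-179.8, -0.1, 103.4]
wrist_force: [-0.0, 0.5, -2.1]
opening: 0.0589
grasp_force: 65.5
```

Emit:
{"fn": "step_arm", "kwargs": {"targets": [[0.3,[0,0,0],[0,0,0]],[0.3,[0,0,0],[0,0,0]],[0.3,[0,0,0],[0,0,0]]]}}

```text
time: 28.15
ee_pos: [0.5784, -0.0116, 0.1077]
tcp_rot: [179.9, 0.0, 103.4]
wrist_force: [0.4, -0.2, -2.5]
opening: 0.0591
grasp_force: 65.5
```

To go: 18.2 mm down.

Emit:
{"fn": "step_arm", "kwargs": {"targets": [[0.3,[0.5,0,-9],[0,0,0]],[0.3,[0.5,0,-15],[0,0,0]],[0.3,[0.5,0,-17.5],[0,0,0]],[0.3,[0.5,0,-18.8],[0,0,0]],[0.3,[0.5,0,-18.8],[0,0,0]]]}}

```text
time: 28.65
ee_pos: [0.5781, -0.0114, 0.0895]
tcp_rot: [179.9, 0.0, 103.5]
wrist_force: [-6.7, 0.1, 14.7]
opening: 0.0589
grasp_force: 67.0
```

Emit:
{"fn": "step_arm", "kwargs": {"targets": [[1,[0,0,0],[0,0,0]],[1,[0,0,0],[0,0,0]],[1,[0,0,0],[0,0,0]],[1,[0,0,0],[0,0,0]],[1,[0,0,30],[0,0,0]],[1,[0,0,75],[0,0,0]],[1,[0,0,115],[0,0,0]],[1,[0,0,115],[0,0,0]]]}}

```text
time: 29.45
ee_pos: [0.5801, -0.0115, 0.2088]
tcp_rot: [179.5, 0.1, 103.5]
wrist_force: [0.3, 0.2, -0.6]
opening: 0.0856
grasp_force: 0.0
```

Emit:
{"fn": "step_arm", "kwargs": {"targets": [[1,[-200,329,0],[0,0,0]],[1,[-200,329,0],[0,0,0]],[1,[-200,329,0],[0,0,0]],[1,[-200,329,0],[0,0,0]],[1,[-200,329,0],[0,0,0]],[1,[-200,329,0],[0,0,0]],[1,[-200,329,0],[0,0,0]],[1,[-200,329,0],[0,0,0]]]}}

```text
time: 30.25
ee_pos: [0.3765, 0.3196, 0.2022]
tcp_rot: [-180.0, -0.0, 103.5]
wrist_force: [1.4, 0.5, 0.1]
opening: 0.0855
grasp_force: 0.0
```

Emit:
{"fn": "step_arm", "kwargs": {"targets": [[1,[0,0,0],[0,0,0]]]}}

```text
time: 30.35
ee_pos: [0.3761, 0.3204, 0.202]
tcp_rot: [-180.0, -0.0, 103.7]
wrist_force: [0.4, -1.2, -0.3]
opening: 0.0854
grasp_force: 0.0
```

```bash
python3 - <<'E'
from h import *
im,d=bot.camera('top');P=pts('top',d);save('top5',im)
for n,(x0,y0,x1,y1),zl,zh in(('amber',(262,195,303,240),.139,.16),('whitepark',(125,270,190,312),.135,.16)):
    Q=P[y0:y1,x0:x1].reshape(-1,3);Q=Q[(Q[:,2]>zl)&(Q[:,2]<zh)];print(n,len(Q),Q.mean(0).round(4),cv2.minAreaRect((Q[:,:2]*1000).astype(np.float32)))
print(bot.get_obs()['ee_pos'])
E
```

```text
amber 111 [ 0.5769 -0.0121  0.1488] ((576.3451538085938, -12.472946166992188), (27.82341957092285, 28.138935089111328), 1.5703760385513306)
whitepark 298 [0.3786 0.3155 0.1437] ((378.4521179199219, 316.30364990234375), (47.00751495361328, 47.05297088623047), 20.084001541137695)
[0.37711184 0.31896803 0.20204261]
```

Emit:
{"fn": "step_arm", "kwargs": {"targets": [[1,[1,-2,-40],[0,0,0]],[1,[1,-2,-80],[0,0,0]],[1,[1,-2,-110],[0,0,0]],[1,[1,-2,-121],[0,0,0]],[1,[1,-2,-121],[0,0,0]],[1,[1,-2,-121],[0,0,0]],[0.3,[1,-2,-121],[0,0,0]],[0.3,[1,-2,-121],[0,0,0]]], "force": 40}}

```text
time: 31.2
ee_pos: [0.38, 0.316, 0.0831]
tcp_rot: [179.9, -0.1, 103.5]
wrist_force: [0.0, -1.3, -0.3]
opening: 0.0588
grasp_force: 0.0
```

Emit:
{"fn": "step_arm", "kwargs": {"targets": [[0.3,[0,0,0],[0,0,0]],[0.3,[0,0,0],[0,0,0]],[0.3,[0,0,0],[0,0,0]]], "force": 60}}

```text
time: 31.5
ee_pos: [0.3798, 0.3161, 0.0834]
tcp_rot: [179.9, -0.1, 103.5]
wrist_force: [-2.2, -0.6, 6.8]
opening: 0.0558
grasp_force: 63.9
```

Emit:
{"fn": "step_arm", "kwargs": {"targets": [[0.3,[0,0,20],[0,0,0]],[0.3,[0,0,60],[0,0,0]],[0.3,[0,0,105],[0,0,0]],[0.3,[0,0,145],[0,0,0]],[0.3,[10,-19,170],[0,0,0]],[0.3,[30,-57,175],[0,0,0]],[0.3,[50,-95,175],[0,0,0]],[0.3,[70,-133,175],[0,0,0]]]}}

```text
time: 32.3
ee_pos: [0.4499, 0.1814, 0.2575]
tcp_rot: [179.9, -0.0, 103.5]
wrist_force: [0.3, 0.1, -2.8]
opening: 0.0556
grasp_force: 65.1
```

Emit:
{"fn": "step_arm", "kwargs": {"targets": [[0.3,[20,-38,0],[0,0,0]],[0.3,[40,-76,0],[0,0,0]],[0.3,[60,-114,0],[0,0,0]],[0.3,[80,-152,0],[0,0,0]],[0.3,[100,-190,0],[0,0,0]],[0.3,[120,-228,0],[0,0,0]],[0.3,[140,-266,0],[0,0,0]],[0.3,[152,-289,0],[0,0,0]]]}}

```text
time: 33.1
ee_pos: [0.6022, -0.1092, 0.2563]
tcp_rot: [-180.0, 0.0, 103.4]
wrist_force: [-1.0, -0.2, -2.5]
opening: 0.0559
grasp_force: 65.0
```

Emit:
{"fn": "step_arm", "kwargs": {"targets": [[0.3,[2,-4,0],[0,0,0]],[0.3,[2,-4,0],[0,0,0]],[0.3,[2,-4,0],[0,0,0]]]}}

```text
time: 33.4
ee_pos: [0.603, -0.1096, 0.2569]
tcp_rot: [180.0, -0.0, 103.5]
wrist_force: [-0.5, 0.7, -1.3]
opening: 0.0558
grasp_force: 65.0
```

Position is right; descend to about z 105, then settle.

Emit:
{"fn": "step_arm", "kwargs": {"targets": [[0.3,[0,0,-30],[0,0,0]],[0.3,[0,0,-70],[0,0,0]],[0.3,[0,0,-105],[0,0,0]],[0.3,[0,0,-135],[0,0,0]],[0.3,[0,0,-152],[0,0,0]],[0.3,[0,0,-152],[0,0,0]],[0.3,[0,0,-152],[0,0,0]],[0.3,[0,0,-152],[0,0,0]]]}}

```text
time: 34.2
ee_pos: [0.604, -0.11, 0.1067]
tcp_rot: [179.9, 0.1, 103.5]
wrist_force: [-0.4, -0.1, -2.6]
opening: 0.0559
grasp_force: 64.9
```

Emit:
{"fn": "step_arm", "kwargs": {"targets": [[0.3,[0,0,-10],[0,0,0]],[0.3,[0,0,-18],[0,0,0]],[0.3,[0,0,-21],[0,0,0]],[0.3,[0,0,-22.5],[0,0,0]],[0.3,[0,0,-22.8],[0,0,0]],[0.3,[0,0,-22.8],[0,0,0]]]}}

```text
time: 34.8
ee_pos: [0.6034, -0.1107, 0.0845]
tcp_rot: [179.9, 0.1, 103.4]
wrist_force: [-7.5, -0.5, 18.0]
opening: 0.0557
grasp_force: 67.3
```

Emit:
{"fn": "step_arm", "kwargs": {"targets": [[1,[0,0,0],[0,0,0]],[1,[0,0,0],[0,0,0]],[1,[0,0,0],[0,0,0]],[1,[0,0,0],[0,0,0]],[1,[0,0,30],[0,0,0]],[1,[0,0,75],[0,0,0]],[1,[0,0,120],[0,0,0]],[1,[0,0,140],[0,0,0]]]}}

```text
time: 35.6
ee_pos: [0.6041, -0.1106, 0.2264]
tcp_rot: [179.7, 0.1, 103.5]
wrist_force: [-0.3, -0.0, -0.1]
opening: 0.0851
grasp_force: 0.0
```

Emit:
{"fn": "step_arm", "kwargs": {"targets": [[1,[-160,400,0],[0,0,0]],[1,[-160,400,0],[0,0,0]],[1,[-160,400,0],[0,0,0]],[1,[-160,400,0],[0,0,0]],[1,[-160,400,0],[0,0,0]],[1,[-160,400,0],[0,0,0]],[1,[-160,400,0],[0,0,0]],[1,[-160,400,0],[0,0,0]]]}}

```text
time: 36.4
ee_pos: [0.4537, 0.2627, 0.2219]
tcp_rot: [180.0, -0.0, 103.5]
wrist_force: [1.3, 1.2, 0.1]
opening: 0.0854
grasp_force: 0.0
```

```bash
python3 - <<'E'
from m import *
im,d=bot.camera('top');P=pts('top',d);save('top6',im)
for n,(x0,y0,x1,y1),zl,zh in(('amber',(262,195,303,240),.139,.16),('white',(303,190,340,230),.136,.16)):
    Q=P[y0:y1,x0:x1].reshape(-1,3);Q=Q[(Q[:,2]>zl)&(Q[:,2]<zh)];print(n,len(Q),Q.mean(0).round(4),cv2.minAreaRect((Q[:,:2]*1000).astype(np.float32)))
tube('top',im,d,(.65,-.052),'blue'); tube('top',im,d,(.4015,-.3325),'orange')
E
```

```text
amber 112 [ 0.5769 -0.012   0.1486] ((576.3671264648438, -12.468938827514648), (28.03171730041504, 28.093358993530273), 1.4462946653366089)
white 274 [ 0.6017 -0.1096  0.1449] ((601.0591430664062, -110.7342529296875), (46.494625091552734, 46.687435150146484), 1.2400856018066406)
top blue n 368 rect [649.7 -51.5] [ 31.7 109.3] 13.2 axis ang 13.4 zmax 0.0412
top orange n 402 rect [ 401.4 -331.2] [ 30.9 111.5] 4.8 axis ang 5.1 zmax 0.0396
```

View pics/top6.png

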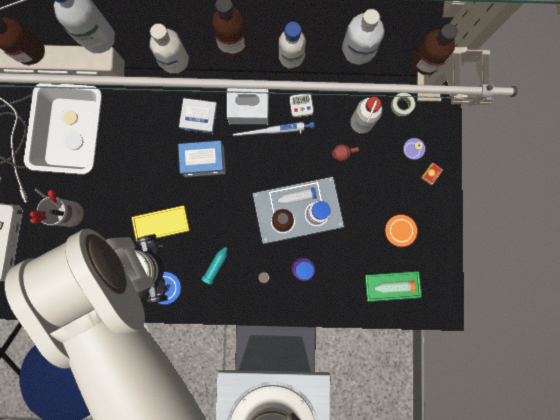

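Both bottles are back upright at (282,219) and (320,211), within about 2 mm of where they started. The blue-capped tube is on the bed and the orange-capped tube is in the green tray at (395,287). The stopper and bulb are untouched.

Emit:
{"fn": "step_arm", "kwargs": {"targets": [[1,[0,0,0],[0,0,0]],[1,[0,0,0],[0,0,0]],[1,[0,0,0],[0,0,0]]]}}

```text
time: 36.75
ee_pos: [0.4552, 0.2601, 0.2218]
tcp_rot: [-180.0, 0.0, 103.4]
wrist_force: [-0.2, -0.3, 0.5]
opening: 0.0851
grasp_force: 0.0
```

```bash
python3 -c "
from workcell import bot
print(bot.job_done())"
```

```text
the job is handed in; nothing more can be done
None
```

I swapped the tubes in the order asked, put both bottles back upright within about 2 mm of their starting spots, left the stopper and bulb alone, and handed the job in at about 37 s; no verdict came back.

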